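# Lock the bayonet lid onto the soup canister

## Robot

A 6-joint arm with a two-finger parallel gripper is mounted at the origin on the work surface. World frame = base frame: x ahead of the robot, y to its left, z up, the work surface at z = 0. Lengths are in m, angles in degrees, forces in N, time in s.
With the tool pointing down it reaches from about 0.35 to 0.875 m from the base axis. Payload 4.2 kg.
Tool frame: the origin (TCP) lies midway between the tips of the shut fingers; the grasp point (between the pads) lies 19 mm behind it; z points along the fingers, y is the line along which they close (so a half turn about z gives the same grasp; the last joint's range is limited). The gripper opens to 87 mm and grips with 3 to 60 N. Pads are 19 mm wide; open, the fingers measure 117 mm over their backs; the gripper's body (75 mm by 190 mm) begins 51 mm behind the grasp point.
Start: joints at [82.025, 22.042, 0.453, 0, -68.411, -14.817], TCP at [0.242, 0.576, 0.223] pointing down, gripper open.
Joint ranges: [-179.83, 179.83], [-69.29, 118.12], [-61.27, 80.66], [-181.25, 117.63], [-171.15, -9.14], [-177.46, 177.46]. Speed limits (degrees/s): [159.86, 159.86, 180, 180, 180, 180].

## Interface

Orientations are given as a 3x3 rotation matrix whose columns are the frame's x, y, z axes.
In Python, from station import r, cams gives the robot as it stands.
- The arm moves only by the tool play_rows, never from a script. Its argument "commands" is text: rows parted by semicolons, each of 6 numbers parted by spaces: the shift along the world's x, y, z normalised to -1 to 1, where 1 is 30 mm, then the turn, a rotation vector about the world's x, y, z normalised to -1 to 1, where 1 is 0.15 rad. A call has 1 to 20 rows; each row shifts and turns the commanded pose from where the row before left it; what a row does not reach is not made up. A row lasts 1/10 s, in which the tool goes at most 50 mm and 8.59 degrees, less where a joint would pass 70% of its speed; a pose out of reach is approached as far as the arm can. A call with a number of a shift or a turn outside -1 to 1 is refused whole. A call with a gripper value outside its range is refused whole. "grip" is the finger opening in mm, from 0 to 87, set as the call begins (left out, the last holds). The fingers move at their own pace and stop on an object; the grip force is fixed at half the most. Time passes only in rows, so rows that do not move let the fingers close. It gives the time, the measured TCP pose, the force, the opening and the grip force at its end, in the units of the state.
- r.sense(): the state, without advancing time (a new reading comes with each control period).
- cams.capture(name): name is "scene" or "top"; returns (picture, depth): 400x640x3 uint8, blue, green, red; 400x640 float32, m along the optical axis (not along the pixel's ray), 0 where there is no reading.
- cams.camera_info(name): a dict with "mtx" (3x3 intrinsics, pixels), "k1" (the pictures are not rectified: a ray, as slopes to the right and down, at radius r is drawn at 1 + k1 r^2 times it, then the intrinsics apply), "R" (3x3) and "t" (3): a world point X has camera coordinates R X + t. Camera axes: x right, y down, z forward; pixel columns grow to the right and rows downward; lengths in m; the calibration is good to about 2 mm. A picture is of the moment at which its call begins. camera_info takes no time and is no camera call.
- r.finish_job(): hands the job in; it is judged then, once.
The state is a dict: "time_s": time; "joints": joint angles; "joint_velocities": joint speeds; "effort": joint torques, N m; "tcp_pos": TCP position; "ee_rot": TCP orientation; "wrist_force": force on the tool from outside, world axes, zero at the start; "moment": the same for the moment, N m; "gripper_width": opening from 0.0 (shut) to 1.0 (fully open); "gripper_force": force on a finger pad.
Only numpy, scipy, OpenCV 4.12 (cv2) and the standard library are available. Lean on these libraries where they do the work, as an engineer would, in place of code of your own. Each camera call takes 0.05 s, during which the arm holds its last target. There are 200 camera calls.

## Task

Close the steel soup canister: pick up the red bayonet lid from the white board, fit it into the canister's mouth so that its two lugs drop through the two slots, press it down against the spring and turn it clockwise (seen from above) to the end stop, then let it rise so that it locks, and let go. Be gentle: never load the canister with more than about 30 N, and leave the cans and bottles around it where they stand.

Things in the scene. Friction and masses are not known exactly. Their poses are not given: they have to be found in the camera images.
- lid: Loose bayonet lid, 0.15 to 0.31 kg, standing upright on the board. Origin: centre of its underside (foot of the plug), z up. From there up: grey round plug 60 mm in diameter, z 0 to 31 mm, its lowest 6 mm tapered to 53 mm; red disc 96 mm in diameter, z 31 to 39 mm; black grip bar, z 39 to 75 mm. Two yellow marks on the disc are in line with bar and lugs.
- grip (a point): On the lid's axis, in the middle of the upper part of its black upright grip bar, 60 mm above the lid's origin. The bar is 64 mm long along the lid's x, 18 mm thick along y, and stands 36 mm above the disc.
- lugs (a point): On the lid's axis at mid-height of its two steel lugs, 13 mm above the lid's origin. One lug on the +x side, one on the -x side of the plug (hidden under the disc, in line with the bar), each 12 mm wide along y, 6 mm high (z 10 to 16 mm of the lid), reaching 39 mm from the axis. Half a turn makes no difference.
- canister: Steel canister with a blue band, 148 mm in diameter, 150 mm tall, fixed. Origin: centre of its underside. Small side handles, 100 mm up, reach 97 mm out along its +y and -y. Its black mouth ring has two opposite slots on a line at an unmeasured angle, -0.3 to +0.3 rad from the canister's x: see it (a yellow mark outside each slot) or feel for it. The ring does not turn in normal use.
- mouth (a point): Centre of the canister's mouth at the ring's top face, 150 mm above its underside; axes as the canister. The hole is 63.6 mm in diameter; each slot is 15.2 mm wide and open to 43 mm from the axis, giving a lug about 0.045 rad of play either way. With the lugs resting on the ring beside the slots, the lid's origin is 10 mm below this point.
- spring (a point): On the canister's axis, 14 mm below the mouth: top of an orange sprung plate at rest. With the lugs in the slots the plug's foot meets it here; pressed on, it yields with 5 N at first, 10.5 N at 15.5 mm farther down, where it is solid (lid origin 29.5 mm below the mouth).
- lip (a point): On the canister's axis, 9 mm below the mouth: underside of the ring's lip. With the lid's origin more than 25 mm below the mouth (aim for 27) the lugs pass under the lip and the lid turns clockwise seen from above, by 0.8 rad from slots to recesses and 0.06 more to a solid stop (0.7 N m there puts 30 N on the lugs); the other way is blocked. Let go short of the recess, it stays unlocked at 25 mm.
- locked (a point): On the canister's axis, 21 mm below the mouth: where the lid's origin lies when locked. Just before the end stop the lip's underside has recesses, 4 mm deep, the lugs have 2 mm of play either way; let go there, the spring lifts the lid so that its lugs sit in them and it cannot turn back. The red disc then stands 10 mm above the ring.
- board: White board, 200 x 200 x 14 mm, fixed to the counter, on which the lid stands; origin at the centre of its underside.
- can_a: red drinks can, 64 mm diameter, 115 mm tall, upright, bystander; origin at the centre of its underside
- can_b: red drinks can, 64 mm diameter, 115 mm tall, upright, bystander; origin at the centre of its underside
- can_c: red drinks can, 64 mm diameter, 115 mm tall, upright, bystander; origin at the centre of its underside
- water_a: clear water bottle with blue cap, 62 mm diameter, 200 mm tall, upright, bystander; origin at the centre of its underside
- water_b: clear water bottle with blue cap, 62 mm diameter, 200 mm tall, upright, bystander; origin at the centre of its underside
Not all that is in view belongs to the job. Leave any purple or turquoise look-alike of the lid alone.

How it is judged:
By the outcome, as a careful person would: the job done as asked, in the order asked, and still so for the second after the job is handed in, with the robot touching nothing.
It also fails if it takes over 72 s, if anything falls off the work surface, if the arm or the gripper's body presses on something with over 40 N, if the wrist force passes 120 N, or if a joint passes its speed limit or range.

## Working session

There is one attempt and no reset: what is moved stays moved. The work goes in short steps, Python scripts to look and compute and a tool call to move; the robot and the scene stay as the last step left them, time stands still between calls to the robot, and variables do not carry over. Pictures are saved under pics/ and viewed, at most 10 in all, crops included, and the job is handed in when it is done.

Besides the shell and the picture viewer there is one more tool, called after "Request:" as a command line: name --argument value ..., lists and objects as JSON in quotes. play_rows: Moves the arm, as the interface text tells. Scaled input: -1 to 1 covers 30 mm each way for a shift and 0.15 rad each way for a turn. Its arguments: {"type":"object","properties":{"commands":{"type":"string"},"grip":{"type":"number"}},"required":["commands"]}

```bash
mkdir -p pics; ls
python3 - <<'E'
from station import r,cams
import cv2,numpy as np
for n in("scene","top"):
    p,d=cams.capture(n); cv2.imwrite(f"pics/{n}0.png",p); np.save(f"pics/{n}0.npy",d)
    c=cams.camera_info(n); print(n,c)
s=r.sense();print(s['tcp_pos'],s['ee_rot'],s['wrist_force'],s['time_s'])
E
```

```text
pics
scene {'mtx': array([[487.79282318,   0.        , 321.22678993],
       [  0.        , 487.79282318, 209.01287   ],
       [  0.        ,   0.        ,   1.        ]]), 'k1': -0.1485058301754191, 'R': array([[ 0.65805387,  0.75283283, -0.0144161 ],
       [ 0.46571626, -0.4219793 , -0.77784435],
       [-0.59167006,  0.50514968, -0.62829161]]), 't': array([-0.33288188, -0.13291934,  2.03259863])}
top {'mtx': array([[450.23043296,   0.        , 320.66688672],
       [  0.        , 450.23043296, 205.43117898],
       [  0.        ,   0.        ,   1.        ]]), 'k1': 0.003179050312090136, 'R': array([[-0.00953927, -0.99992514, -0.00766287],
       [-0.9953959 ,  0.0102264 , -0.0953017 ],
       [ 0.09537293,  0.00671849, -0.99541894]]), 't': array([1.01330966e-03, 5.27742964e-01, 1.44998524e+00])}
[0.24189708 0.57569735 0.22156181] [[ 9.21841341e-01 -3.87566885e-01 -6.72459898e-04]
 [-3.87567455e-01 -9.21839454e-01 -1.86805801e-03]
 [ 1.04097359e-04  1.98267667e-03 -9.99998029e-01]] [ 0.23979657 -0.07713247 -0.36103362] 0.1
```

View pics/top0.png

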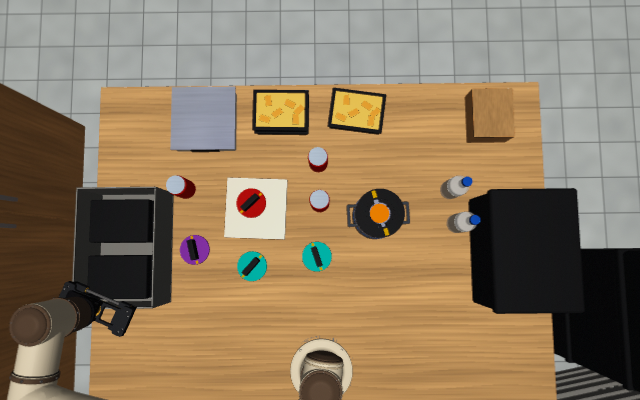

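View pics/scene0.png

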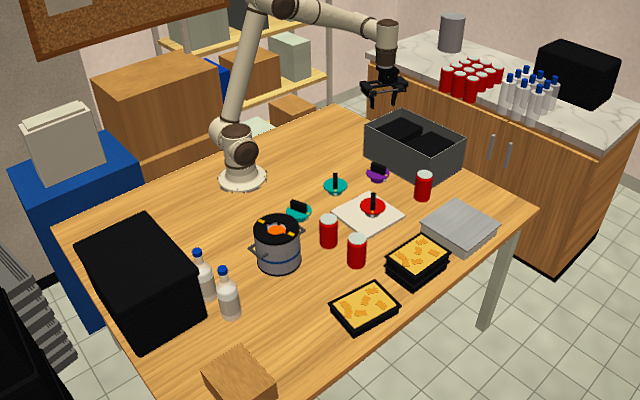

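The top view shows the red lid at (251,203) on the board and the canister mouth at about (380,213), with its slot marks at about (374,194) and (386,232). Next I'll enlarge both.

Run:
```python
import cv2,numpy as np
p=cv2.imread("pics/top0.png")
f=lambda x,y,w,h,s:cv2.resize(p[y:y+h,x:x+w],None,fx=s,fy=s,interpolation=cv2.INTER_CUBIC)
a=f(220,170,40*2-20,50+20,0+6)
b=f(345,180,70,70,6)
cv2.imwrite("pics/crop1.png",np.hstack([a,b]))
print(a.shape,b.shape)
d=np.load("pics/top0.npy")
for u,v in((251,203),(240,212),(265,195),(370,200),(380,213),(374,225)):print(u,v,d[v,u])
```

```text
(420, 360, 3) (420, 420, 3)
251 203 1.4136442
240 212 1.4432395
265 195 1.4862101
370 200 1.3476708
380 213 1.3615226
374 225 1.3385249
```

View pics/crop1.png

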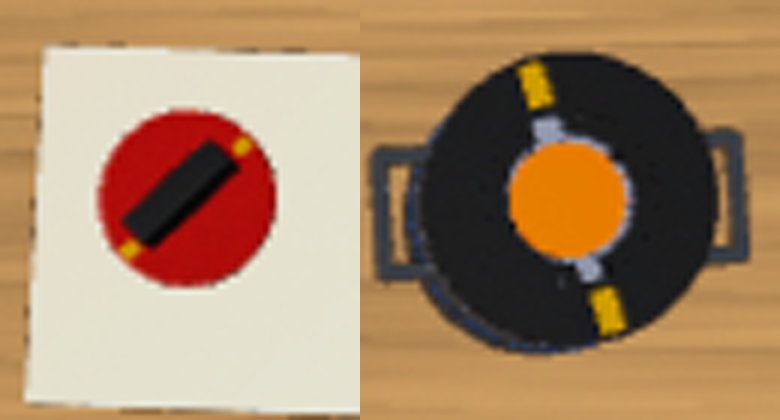

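The crop shows the lid disc centred at about (251,203), with its bar running between marks at about (260,194) and (241,211). The ring marks are at about (374,194) and (386,231). I'll get sub-pixel centroids by colour.

```bash
cat > h.py <<'E'
import cv2,numpy as np
from station import r,cams
def world(n,uv,z):
    c=cams.camera_info(n); K=c['mtx']; uv=np.atleast_2d(np.asarray(uv,float))
    q=cv2.undistortPoints(uv[:,None],K,np.array([c['k1'],0,0,0.]))[:,0]
    d=np.c_[q,np.ones(len(q))]@c['R']; o=-c['R'].T@c['t']
    return o+d*((z-o[2])/d[:,2])[:,None]
def proj(n,X):
    c=cams.camera_info(n)
    return cv2.projectPoints(np.atleast_2d(np.asarray(X,float)),cv2.Rodrigues(c['R'])[0],c['t'],c['mtx'],np.array([c['k1'],0,0,0.]))[0][:,0]
def blobs(p,lo,hi,box,amin=6):
    x,y,w,h=box; m=cv2.inRange(cv2.cvtColor(p,cv2.COLOR_BGR2HSV)[y:y+h,x:x+w],lo,hi)
    n,_,st,ce=cv2.connectedComponentsWithStats(m)
    return [(ce[i]+[x,y],st[i]) for i in range(1,n) if st[i][4]>=amin],m
def st():
    s=r.sense();R=np.array(s['ee_rot']);
    print('t',s['time_s'],'tcp',np.round(s['tcp_pos'],4),'ypsi',np.degrees(np.arctan2(R[1,1],R[0,1])).round(2),'z',R[:,2].round(4),'F',np.round(s['wrist_force'],1),'M',np.round(s['moment'],2),'w',s['gripper_width'],s['gripper_force'])
E
python3 - <<'E'
from h import *
p=cv2.imread("pics/top0.png")
zd=.014+.039; zm=.150
ye=((20,140,120),(32,255,255))
for nm,box,z,a in(("lid",(225,175,55,55),zd,3),("can",(345,180,70,70),zm,6)):
    b,_=blobs(p,*ye,box,a)
    w=world("top",[q[0] for q in b],z)
    for q,x in zip(b,w):print(nm,q[0].round(2),q[1],x.round(4))
    if len(w)==2:
        print('mid',w.mean(0).round(4),'ang',np.degrees(np.arctan2(*(w[0]-w[1])[[1,0]])))
# red disc: convex hull -> ellipse
_,m=blobs(p,(0,150,90),(8,255,255),(222,172,60,62))
c=max(cv2.findContours(m,0,cv2.CHAIN_APPROX_NONE)[0],key=cv2.contourArea)
e=cv2.fitEllipse(cv2.convexHull(c)); print(e, world("top",np.array(e[0])+[222,172],zd).round(4))
_,m=blobs(p,(8,200,180),(17,255,255),(345,180,70,70))
M=cv2.moments(m,True);uv=np.array([M['m10'],M['m01']])/M['m00']+[345,180];print('orange',uv,world("top",uv,.136))
# ring: dark pixels hull in depth
d=np.load("pics/top0.npy")
vv,uu=np.mgrid[180:250,345:415]; 
c_=cams.camera_info("top");q=cv2.undistortPoints(np.c_[uu.ravel(),vv.ravel()].astype(float)[:,None],c_['mtx'],np.array([c_['k1'],0,0,0.]))[:,0]
D=d[180:250,345:415].ravel();X=(np.c_[q*D[:,None],D]-c_['t'])@c_['R']
k=abs(X[:,2]-.15)<.006
mm=k.reshape(70,70).astype(np.uint8)
c=max(cv2.findContours(mm,0,cv2.CHAIN_APPROX_NONE)[0],key=cv2.contourArea);e=cv2.fitEllipse(cv2.convexHull(c));print('ring',e,world("top",np.array(e[0])+[345,180],.15),np.median(X[k,2]))
# scene cam
p=cv2.imread("pics/scene0.png")
for nm,box,z in(("lid",(350,185,45,40),zd),("can",(245,205,65,50),zm)):
    b,_=blobs(p,*ye,box,3)
    for q in b:print('scene',nm,q[0].round(2),q[1],world("scene",q[0],z).round(4))
_,m=blobs(p,(0,150,60),(8,255,255),(350,185,45,40))
c=max(cv2.findContours(m,0,cv2.CHAIN_APPROX_NONE)[0],key=cv2.contourArea);print(cv2.boundingRect(c))
E
```

```text
lid [259.67 193.67] [34 18  2  2  3] [0.5652 0.192  0.053 ]
lid [241.   211.25] [15 36  3  2  4] [0.5089 0.2519 0.053 ]
mid [0.5371 0.2219 0.053 ] ang -46.75776653553841
can [373.93 193.76] [27 10  5  8 29] [ 0.5493 -0.1653  0.15  ]
can [385.86 231.39] [39 48  5  8 28] [ 0.4361 -0.1985  0.15  ]
mid [ 0.4927 -0.1819  0.15  ] ang 16.31000387042737
((28.818599700927734, 30.56039810180664), (28.79123878479004, 28.857887268066406), 3.0449819564819336) [[0.5367 0.2204 0.053 ]]
orange [379.0177305  212.91134752] [[ 0.4925984  -0.18103909  0.136     ]]
ring ((34.598873138427734, 32.67314529418945), (48.792606353759766, 49.33880615234375), 119.8016128540039) [[ 0.49220653 -0.18106936  0.15      ]] 0.14979494894233877
scene can [288.2 205.6] [42  0  3  2  5] [[ 0.4358 -0.0833  0.15  ]]
scene can [261.   220.68] [13 14  7  5 22] [[ 0.4382 -0.1976  0.15  ]]
scene can [290.78 233.39] [43 26  7  5 23] [[ 0.5516 -0.164   0.15  ]]
(10, 13, 25, 17)
```

Request:
play_rows --commands "0 0 1 0 0 0;0 0 .9 0 0 0;.6 -.73 0 0 0 -.176;.6 -.73 0 0 0 -.176;.6 -.73 0 0 0 -.176;.6 -.73 0 0 0 -.176;.6 -.73 0 0 0 -.176;.6 -.73 0 0 0 -.176;.6 -.73 0 0 0 -.176;.6 -.73 0 0 0 -.176;.6 -.73 0 0 0 -.176;.6 -.73 0 0 0 -.176;.6 -.73 0 0 0 -.176;.6 -.73 0 0 0 -.176;.6 -.73 0 0 0 -.176;.6 -.73 0 0 0 -.176;.6 -.73 0 0 0 -.176;.6 -.73 0 0 0 -.176;.23 -.15 0 0 0 0;0 0 0 0 0 0" --grip 87

```text
time_s: 2.1
tcp_pos: [0.5374, 0.2206, 0.2789]
ee_rot: [[0.681, -0.732, -0.001], [-0.732, -0.681, -0.0], [-0.0, 0.001, -1.0]]
wrist_force: [-0.1, 0.9, -0.6]
gripper_width: 1.003
gripper_force: 0.0
```

```bash
python3 -c "
from h import *
st();print(r.sense()['joints'])"
```

```text
t 2.1 tcp [0.5374 0.2206 0.2789] ypsi -137.09 z [-1.e-03 -4.e-04 -1.e+00] F [-0.1  0.9 -0.6] M [ 0.03 -0.   -0.02] w 1.0034873075408153 0.0
[ 3.82777330e+01  1.58341439e+01 -5.10100921e-01 -1.73919624e-02
 -7.37151394e+01  4.64045401e+00]
```

Request:
play_rows --commands "0 0 -1 0 0 0;0 0 -1 0 0 0;0 0 -1 0 0 0;0 0 -1 0 0 0;0 0 -1 0 0 0;0 0 -1 0 0 0;0 0 -.5 0 0 0;0 0 -.5 0 0 0;0 0 -.2 0 0 0;0 0 -.2 0 0 0;0 0 0 0 0 0;0 0 0 0 0 0"

```text
time_s: 3.3
tcp_pos: [0.5373, 0.2217, 0.0582]
ee_rot: [[0.682, -0.731, 0.001], [-0.731, -0.682, 0.001], [0.0, -0.001, -1.0]]
wrist_force: [0.3, -0.2, 0.9]
gripper_width: 1.003
gripper_force: 0.0
```

Request:
play_rows --commands "0 0 0 0 0 0;0 0 0 0 0 0;0 0 0 0 0 0;0 0 0 0 0 0;0 0 0 0 0 0;0 0 0 0 0 0;0 0 0 0 0 0;0 0 0 0 0 0" --grip 0

```text
time_s: 4.1
tcp_pos: [0.537, 0.2213, 0.0575]
ee_rot: [[0.682, -0.731, 0.0], [-0.731, -0.682, -0.0], [0.0, 0.0, -1.0]]
wrist_force: [1.0, 0.1, -0.4]
gripper_width: 0.358
gripper_force: 0.0
```

Request:
play_rows --commands "0 0 0 0 0 0;0 0 0 0 0 0;0 0 0 0 0 0;0 0 0 0 0 0;0 0 0 0 0 0"

```text
time_s: 4.6
tcp_pos: [0.5371, 0.2214, 0.0575]
ee_rot: [[0.682, -0.731, 0.0], [-0.731, -0.682, 0.0], [0.0, -0.0, -1.0]]
wrist_force: [0.4, 0.9, -0.6]
gripper_width: 0.206
gripper_force: 29.9
```

Request:
play_rows --commands "0 0 .5 0 0 0;0 0 1 0 0 0;0 0 1 0 0 0;0 0 1 0 0 0;0 0 1 0 0 0;0 0 1 0 0 0;0 0 1 0 0 0;0 0 .5 0 0 0;0 0 0 0 0 0"

```text
time_s: 5.5
tcp_pos: [0.5375, 0.2216, 0.2697]
ee_rot: [[0.682, -0.731, 0.003], [-0.731, -0.682, 0.002], [0.001, -0.004, -1.0]]
wrist_force: [0.3, -0.2, -1.9]
gripper_width: 0.206
gripper_force: 29.9
```

Request:
play_rows --commands "-.08 -.74 0 0 0 .41;-.08 -.74 0 0 0 .41;-.08 -.74 0 0 0 .41;-.08 -.74 0 0 0 .41;-.08 -.74 0 0 0 .41;-.08 -.74 0 0 0 .41;-.08 -.74 0 0 0 .41;-.08 -.74 0 0 0 .41;-.08 -.74 0 0 0 .41;-.08 -.74 0 0 0 .41;-.08 -.74 0 0 0 .41;-.08 -.74 0 0 0 .41;-.08 -.74 0 0 0 .41;-.08 -.74 0 0 0 .41;-.08 -.74 0 0 0 .41;-.08 -.74 0 0 0 .41;-.08 -.74 0 0 0 .41;-.08 -.74 0 0 0 .41;0 -.1 0 0 0 0;0 0 0 0 0 0"

```text
time_s: 7.5
tcp_pos: [0.4928, -0.1815, 0.2658]
ee_rot: [[0.96, 0.281, -0.003], [0.281, -0.96, 0.001], [-0.003, -0.002, -1.0]]
wrist_force: [0.4, 0.7, -2.1]
gripper_width: 0.207
gripper_force: 29.9
```

Run:
```python
from h import *
st();print(r.sense()['joints'])
p,d=cams.capture("scene");cv2.imwrite("pics/s1.png",p)
a=p[110:260,190:350];cv2.imwrite("pics/s1c.png",cv2.resize(a,None,fx=4,fy=4,interpolation=cv2.INTER_CUBIC))
```

```text
t 7.5 tcp [ 0.4928 -0.1815  0.2658] ypsi -73.71 z [-3.3e-03  9.0e-04 -1.0e+00] F [ 0.4  0.7 -2.1] M [-0.05 -0.08 -0.01] w 0.2073127439214048 29.903434325788112
[-2.52646126e+00  1.06795116e+01 -9.18127737e+00 -4.65886552e-02
 -7.03281680e+01  1.08835888e+02]
```

View pics/s1c.png

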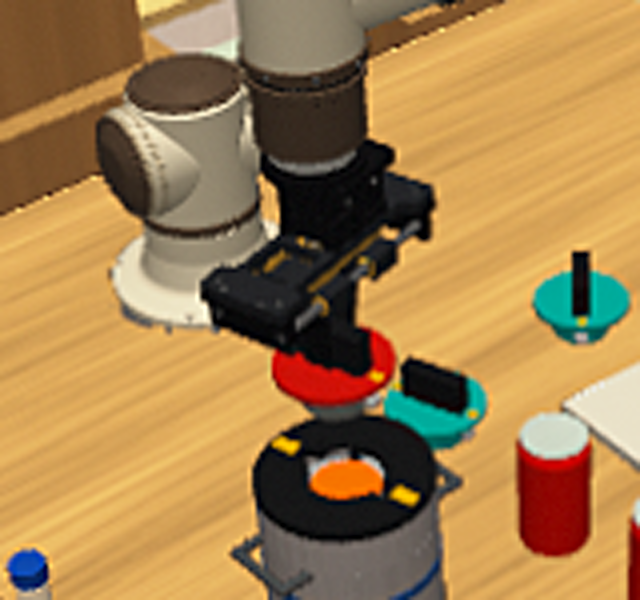

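The scene crop shows the lid held level above the mouth. One of its marks is at crop (378,376) and the slot marks are at (286,445) and (404,495). I'll measure the lid's offset in the hand from this view.

Run:
```python
from h import *
from scipy.optimize import least_squares
p=cv2.imread("pics/s1.png")
box=(250,185,45,40)
b,_=blobs(p,(20,140,110),(32,255,255),box,2)
for q in b: print(q[0].round(2),q[1],world("scene",q[0],.2613).round(4))
_,m=blobs(p,(0,150,60),(8,255,255),box)
n,l,s,_=cv2.connectedComponentsWithStats(m);i=1+np.argmax(s[1:,4]);print(s[i])
# soft edges: red fraction along rows/cols, using R-G channel
g=(p[...,2].astype(float)-p[...,1])[185:225,250:295]
c=max(cv2.findContours((l==i).astype(np.uint8),0,cv2.CHAIN_APPROX_NONE)[0],key=cv2.contourArea)[:,0]
h=cv2.convexHull(c)[:,0].astype(float)+[250,185]
th=np.linspace(0,2*np.pi,360)
def hull(x,y,z=.2613):
    C=np.c_[x+.048*np.cos(th),y+.048*np.sin(th)]
    P=np.r_[proj("scene",np.c_[C,np.full(360,z)]),proj("scene",np.c_[C,np.full(360,z-.008)])]
    return cv2.convexHull(P.astype(np.float32))
# distance of mask hull points on lower/left/right arc to model hull, minus ~0.4px inset
cy=h[:,1].mean()
def res(v):
    H=hull(*v[:2]); return [cv2.pointPolygonTest(H,tuple(map(float,q)),True)-v[2] for q in h]
o=least_squares(res,[.493,-.1815,.4],loss='soft_l1',f_scale=.3,diff_step=1e-3);print(o.x,np.round(res(o.x),2));print(h.tolist())
```

```text
[288.14 195.  ] [36  7  4  7  7] [[ 0.5088 -0.1329  0.2613]]
[257.  201.5] [ 7 14  1  6  6] [[ 0.4706 -0.2232  0.2613]]
[283.8 203.6] [33 18  3  2  5] [[ 0.5337 -0.169   0.2613]]
[288.5 205.5] [38 20  2  2  4] [[ 0.5505 -0.1642  0.2613]]
[261.21 220.83] [ 8 34  7  5 24] [[ 0.5534 -0.2669  0.2613]]
[  8   7  31  20 291]
[ 0.49507517 -0.18139636  0.61816505] [ 0.01 -0.42 -0.1  -0.02  0.16  0.38  0.42 -0.   -0.19 -0.28 -0.1   0.07
 -0.05 -0.12  0.03  0.56 -0.01]
[[284.0, 193.0], [287.0, 195.0], [288.0, 198.0], [288.0, 202.0], [287.0, 204.0], [286.0, 205.0], [282.0, 208.0], [278.0, 210.0], [273.0, 211.0], [269.0, 211.0], [265.0, 210.0], [260.0, 207.0], [259.0, 206.0], [258.0, 204.0], [258.0, 199.0], [259.0, 198.0], [282.0, 192.0]]
```

The lid and the mouth agree to within 1 mm in the scene camera's frame, so I'll descend slowly.

Request:
play_rows --commands "0 0 -.8 0 0 0;0 0 -.8 0 0 0;0 0 -.5 0 0 0;0 0 -.2 0 0 0;0 0 -.1 0 0 0;0 0 0 0 0 0;0 0 0 0 0 0"

```text
time_s: 8.25
tcp_pos: [0.4944, -0.1812, 0.1965]
ee_rot: [[0.959, 0.283, 0.002], [0.283, -0.959, -0.0], [0.002, 0.001, -1.0]]
wrist_force: [0.1, -0.8, -1.9]
gripper_width: 0.202
gripper_force: 29.9
```

Request:
play_rows --commands "0 0 -.05 0 0 0;0 0 -.05 0 0 0;0 0 -.05 0 0 0;0 0 0 0 0 0"

```text
time_s: 8.65
tcp_pos: [0.4936, -0.1813, 0.1909]
ee_rot: [[0.959, 0.283, -0.0], [0.283, -0.959, 0.0], [-0.0, -0.0, -1.0]]
wrist_force: [-0.7, -0.2, -1.3]
gripper_width: 0.203
gripper_force: 29.9
```

Request:
play_rows --commands "0 0 -.05 0 0 0;0 0 -.05 0 0 0;0 0 -.05 0 0 0;0 0 0 0 0 0"

```text
time_s: 9.05
tcp_pos: [0.4936, -0.1813, 0.1862]
ee_rot: [[0.959, 0.283, -0.001], [0.283, -0.959, 0.0], [-0.001, -0.0, -1.0]]
wrist_force: [-0.4, 1.2, -2.2]
gripper_width: 0.204
gripper_force: 29.9
```

Request:
play_rows --commands "0 0 -.05 0 0 0;0 0 -.05 0 0 0;0 0 -.05 0 0 0;0 0 0 0 0 0"

```text
time_s: 9.45
tcp_pos: [0.4936, -0.1813, 0.1817]
ee_rot: [[0.959, 0.283, -0.001], [0.283, -0.959, 0.0], [-0.001, -0.0, -1.0]]
wrist_force: [-0.6, -0.3, -2.4]
gripper_width: 0.201
gripper_force: 29.9
```

Request:
play_rows --commands "0 0 -.05 0 0 0;0 0 -.05 0 0 0;0 0 0 0 0 0"

```text
time_s: 9.75
tcp_pos: [0.4939, -0.1813, 0.1795]
ee_rot: [[0.959, 0.283, 0.0], [0.283, -0.959, -0.0], [0.0, 0.0, -1.0]]
wrist_force: [-0.4, -0.4, -0.2]
gripper_width: 0.204
gripper_force: 29.9
```

Request:
play_rows --commands "0 0 -.05 0 0 0;0 0 -.05 0 0 0;0 0 0 0 0 0"

```text
time_s: 10.05
tcp_pos: [0.4939, -0.1813, 0.1764]
ee_rot: [[0.959, 0.283, 0.0], [0.283, -0.959, -0.0], [0.0, 0.0, -1.0]]
wrist_force: [-1.3, 2.2, 2.6]
gripper_width: 0.205
gripper_force: 29.9
```

The lugs are in the slots, and the spring reads about 5 N. Next I press to 27 mm.

Request:
play_rows --commands "0 0 -.08 0 0 0;0 0 -.08 0 0 0;0 0 -.08 0 0 0;0 0 -.08 0 0 0;0 0 0 0 0 0;0 0 0 0 0 0"

```text
time_s: 10.65
tcp_pos: [0.4939, -0.1813, 0.1669]
ee_rot: [[0.959, 0.283, 0.0], [0.283, -0.959, -0.0], [0.0, 0.0, -1.0]]
wrist_force: [-2.6, 3.0, 6.1]
gripper_width: 0.205
gripper_force: 29.9
```

Request:
play_rows --commands "0 0 -.025 0 0 0;0 0 0 0 0 -.25;0 0 0 0 0 -.25;0 0 0 0 0 -.25;0 0 0 0 0 -.25;0 0 0 0 0 0"

```text
time_s: 11.25
tcp_pos: [0.4957, -0.182, 0.1671]
ee_rot: [[0.991, 0.137, 0.005], [0.137, -0.991, -0.002], [0.004, 0.003, -1.0]]
wrist_force: [0.5, -0.5, 6.7]
gripper_width: 0.207
gripper_force: 29.9
```

```bash
python3 -c "
from h import *
st()"
```

```text
t 11.25 tcp [ 0.4957 -0.182   0.1671] ypsi -82.14 z [ 0.0046 -0.0019 -1.    ] F [ 0.5 -0.5  6.7] M [-0.09  0.05  0.03] w 0.20654842103378235 29.901972883671988
```

Request:
play_rows --commands "0 0 0 0 0 -.25;0 0 0 0 0 -.25;0 0 0 0 0 -.25;0 0 0 0 0 -.25;0 0 0 0 0 -.25;0 0 0 0 0 -.25;0 0 0 0 0 -.25;0 0 0 0 0 -.25;0 0 0 0 0 -.25;0 0 0 0 0 -.25;0 0 0 0 0 -.25;0 0 0 0 0 -.25;0 0 0 0 0 -.25;0 0 0 0 0 -.25;0 0 0 0 0 -.25;0 0 0 0 0 -.25;0 0 0 0 0 0;0 0 0 0 0 0"

```text
time_s: 13.05
tcp_pos: [0.4955, -0.1819, 0.167]
ee_rot: [[0.895, -0.446, 0.004], [-0.446, -0.895, -0.002], [0.004, -0.0, -1.0]]
wrist_force: [-0.2, 1.4, 6.4]
gripper_width: 0.207
gripper_force: 29.9
```

```bash
python3 -c "
from h import *
st()"
```

```text
t 13.05 tcp [ 0.4955 -0.1819  0.167 ] ypsi -116.47 z [ 0.0041 -0.0017 -1.    ] F [-0.2  1.4  6.4] M [0.16 0.16 0.03] w 0.20735386791694696 29.905099326570053
```

Request:
play_rows --commands "0 0 0 0 0 -.13;0 0 0 0 0 -.13;0 0 0 0 0 -.13;0 0 0 0 0 0"

```text
time_s: 13.45
tcp_pos: [0.4955, -0.1818, 0.167]
ee_rot: [[0.868, -0.497, 0.004], [-0.497, -0.868, -0.002], [0.004, -0.001, -1.0]]
wrist_force: [-0.6, 1.3, 6.2]
gripper_width: 0.208
gripper_force: 29.9
```

```bash
python3 -c "
from h import *
st()"
```

```text
t 13.45 tcp [ 0.4955 -0.1818  0.167 ] ypsi -119.83 z [ 0.0041 -0.0017 -1.    ] F [-0.6  1.3  6.2] M [0.18 0.22 0.12] w 0.20754166034350155 29.910817337804474
```

Request:
play_rows --commands "0 0 0 0 0 -.1;0 0 0 0 0 0"

```text
time_s: 13.65
tcp_pos: [0.4955, -0.1819, 0.167]
ee_rot: [[0.86, -0.51, 0.004], [-0.51, -0.86, -0.002], [0.004, -0.001, -1.0]]
wrist_force: [-0.5, 0.8, 6.9]
gripper_width: 0.205
gripper_force: 29.9
```

```bash
python3 -c "
from h import *
st()"
```

```text
t 13.65 tcp [ 0.4955 -0.1819  0.167 ] ypsi -120.68 z [ 0.004  -0.0017 -1.    ] F [-0.5  0.8  6.9] M [0.17 0.18 0.18] w 0.20511583628076988 29.912899898481555
```

Request:
play_rows --commands "0 0 0 0 0 -.1;0 0 0 0 0 0"

```text
time_s: 13.85
tcp_pos: [0.4955, -0.1818, 0.167]
ee_rot: [[0.852, -0.523, 0.004], [-0.523, -0.852, -0.002], [0.004, -0.001, -1.0]]
wrist_force: [0.5, 1.2, 6.6]
gripper_width: 0.203
gripper_force: 29.9
```

```bash
python3 -c "
from h import *
st()"
```

```text
t 13.85 tcp [ 0.4955 -0.1818  0.167 ] ypsi -121.54 z [ 0.004  -0.0017 -1.    ] F [0.5 1.2 6.6] M [0.23 0.2  0.15] w 0.20295043408814248 29.91207316343207
```

Request:
play_rows --commands "0 0 0 0 0 -.1;0 0 0 0 0 0"

```text
time_s: 14.05
tcp_pos: [0.4955, -0.1819, 0.167]
ee_rot: [[0.844, -0.536, 0.004], [-0.536, -0.844, -0.002], [0.004, -0.001, -1.0]]
wrist_force: [-0.3, 0.8, 6.3]
gripper_width: 0.201
gripper_force: 29.9
```

```bash
python3 -c "
from h import *
st()"
```

```text
t 14.05 tcp [ 0.4955 -0.1819  0.167 ] ypsi -122.38 z [ 0.004  -0.0018 -1.    ] F [-0.3  0.8  6.3] M [0.17 0.17 0.18] w 0.20105892735456685 29.917810097686015
```

Request:
play_rows --commands "0 0 0 0 0 -.1;0 0 0 0 0 0"

```text
time_s: 14.25
tcp_pos: [0.4953, -0.182, 0.167]
ee_rot: [[0.837, -0.548, 0.003], [-0.548, -0.837, -0.002], [0.004, -0.0, -1.0]]
wrist_force: [-0.8, -0.1, 6.3]
gripper_width: 0.204
gripper_force: 30.0
```

Run:
```python
from h import *
st()
p,d=cams.capture("scene");cv2.imwrite("pics/s2.png",p)
a=p[150:270,220:340];cv2.imwrite("pics/s2c.png",cv2.resize(a,None,fx=5,fy=5,interpolation=cv2.INTER_CUBIC))
```

```text
t 14.25 tcp [ 0.4953 -0.182   0.167 ] ypsi -123.21 z [ 0.0035 -0.0021 -1.    ] F [-0.8 -0.1  6.3] M [-0.03  0.25  0.29] w 0.2036618914932899 29.960971333784983
```

View pics/s2c.png

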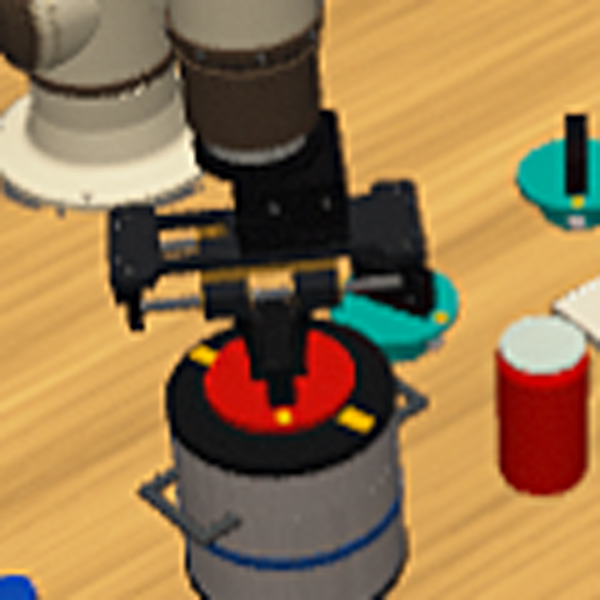

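The moment rises to 0.29 N m at psi -123.2°, so this is the end stop. In the picture the lid mark is at (285,417), well clockwise of the slot mark at (356,418). I'll back off slightly into the recess centre and rise.

Request:
play_rows --commands "0 0 0 0 0 .15;0 0 0 0 0 .15;0 0 .05 0 0 0;0 0 .05 0 0 0;0 0 .05 0 0 0;0 0 0 0 0 0;0 0 0 0 0 0"

```text
time_s: 15.0
tcp_pos: [0.4952, -0.1819, 0.1711]
ee_rot: [[0.86, -0.511, 0.003], [-0.511, -0.86, -0.001], [0.004, -0.0, -1.0]]
wrist_force: [-0.8, 0.9, 5.4]
gripper_width: 0.205
gripper_force: 29.9
```

```bash
python3 -c "
from h import *
st()"
```

```text
t 15.0 tcp [ 0.4952 -0.1819  0.1711] ypsi -120.71 z [ 0.0033 -0.0014 -1.    ] F [-0.8  0.9  5.4] M [0.   0.18 0.02] w 0.20542444464136286 29.90282681188546
```

Request:
play_rows --commands "0 0 .03 0 0 0;0 0 .02 0 0 0;0 0 0 0 0 0;0 0 0 0 0 0"

```text
time_s: 15.4
tcp_pos: [0.4951, -0.1818, 0.1722]
ee_rot: [[0.86, -0.511, 0.003], [-0.511, -0.86, -0.001], [0.003, -0.0, -1.0]]
wrist_force: [1.1, -1.3, 4.4]
gripper_width: 0.201
gripper_force: 29.9
```

```bash
python3 -c "
from h import *
st()"
```

```text
t 15.4 tcp [ 0.4951 -0.1818  0.1722] ypsi -120.73 z [ 0.0029 -0.0012 -1.    ] F [ 1.1 -1.3  4.4] M [-0.6  -0.5   0.01] w 0.20083427548537652 29.903403124480974
```

Request:
play_rows --commands "0 0 0 0 0 0;0 0 0 0 0 0;0 0 0 0 0 0;0 0 0 0 0 0;0 0 0 0 0 0;0 0 0 0 0 0;0 0 0 0 0 0;0 0 0 0 0 0" --grip 60

```text
time_s: 16.2
tcp_pos: [0.4938, -0.1813, 0.1717]
ee_rot: [[0.859, -0.511, 0.0], [-0.511, -0.859, 0.0], [-0.0, -0.0, -1.0]]
wrist_force: [0.3, -0.4, 0.2]
gripper_width: 0.682
gripper_force: 0.0
```

Request:
play_rows --commands "0 0 .3 0 0 0;0 0 .7 0 0 0;0 0 1 0 0 0;0 0 1 0 0 0;0 0 1 0 0 0;0 0 1 0 0 0;-.5 .9 0 0 0 0;-.6 .9 0 0 0 0;-.6 .9 0 0 0 0;-.6 .9 0 0 0 0;-.6 .9 0 0 0 0;-.6 .9 0 0 0 0;0 0 0 0 0 0"

```text
time_s: 17.5
tcp_pos: [0.3872, -0.0176, 0.323]
ee_rot: [[0.862, -0.508, 0.002], [-0.508, -0.862, 0.002], [0.001, -0.003, -1.0]]
wrist_force: [0.8, 0.4, -0.3]
gripper_width: 0.691
gripper_force: 0.0
```

Run:
```python
from h import *
st()
p,d=cams.capture("scene");t,dt=cams.capture("top");cv2.imwrite("pics/s3.png",p);cv2.imwrite("pics/t3.png",t)
f=lambda a:cv2.resize(a,(400,400),interpolation=cv2.INTER_CUBIC)
cv2.imwrite("pics/c3.png",np.hstack([f(p[180:280,230:330]),f(t[170:250,340:420])]))
b,_=blobs(t,(20,140,120),(32,255,255),(345,180,70,70),3)
for q in b:print(q[0].round(1),q[1][4],world("top",q[0],.15 if q[1][4]>15 else .168).round(4))
c=cams.camera_info("top")
vv,uu=np.mgrid[195:230,362:397];D=dt[195:230,362:397];q=cv2.undistortPoints(np.c_[uu.ravel(),vv.ravel()].astype(float)[:,None],c['mtx'],np.array([c['k1'],0,0,0.]))[:,0]
X=(np.c_[q,np.ones(len(q))]*D.ravel()[:,None]-c['t'])@c['R']
hsv=cv2.cvtColor(t,cv2.COLOR_BGR2HSV)[195:230,362:397].reshape(-1,3);k=(hsv[:,1]>150)&(hsv[:,0]<8)
print('disc z',np.percentile(X[k,2],[10,50,90]),k.sum())
k=(abs(np.hypot(X[:,0]-.493,X[:,1]+.181)-.06)<.008)&(hsv[:,2]<60);print('ring z',np.median(X[k,2]),k.sum())
```

```text
t 17.5 tcp [ 0.3872 -0.0176  0.323 ] ypsi -120.5 z [ 0.0025  0.0015 -1.    ] F [ 0.8  0.4 -0.3] M [-0.02 -0.05  0.03] w 0.691375832784342 0.0
[373.8 193.3] 25 [[ 0.5508 -0.1651  0.15  ]]
[387.5 199.5] 4 [[ 0.5296 -0.203   0.168 ]]
[373.8 223.4] 5 [[ 0.4593 -0.1611  0.168 ]]
[385.9 231.4] 27 [[ 0.4362 -0.1987  0.15  ]]
disc z [0.16381    0.16736991 0.17151438] 672
ring z 0.14984533140677794 245
```

View pics/c3.png

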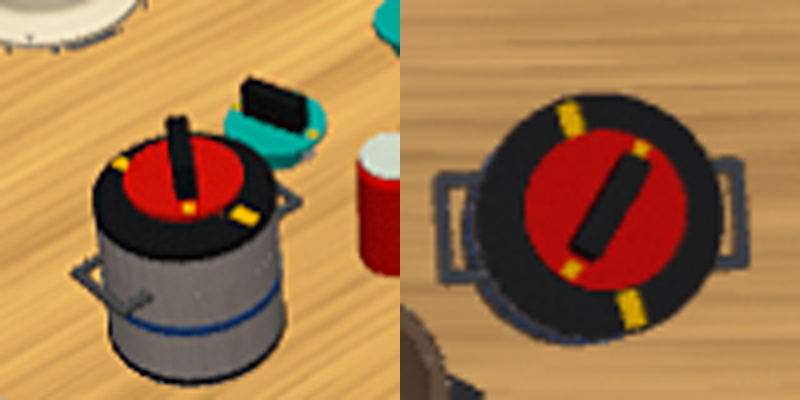

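The views show the lid seated level. It is turned 47° (0.82 rad) clockwise from the slots, and its disc top is 17.5 mm above the ring (18 mm means locked, 14 mm unlocked). It is locked.

```bash
python3 -c "
from station import r
print(r.finish_job())"
```

```text
the job is handed in; nothing more can be done
None
```

The red lid is locked on the canister, turned about 0.82 rad clockwise from the slots. The gripper is clear, forces read after each move stayed below 10 N, and the job was handed in at about 17.6 s; the judge gave no verdict.

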